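# Line up the sample carriers and hold the incubator cover open

### The arm

A 6-joint arm with a two-finger parallel gripper is mounted at the origin on the work surface. World frame = base frame: x ahead of the robot, y to its left, z up, the work surface at z = 0. Lengths are in m, angles in degrees, forces in N, time in s.
With the tool pointing down it reaches from about 0.35 to 0.725 m from the base axis. Payload 6 kg.
Tool frame: the origin (TCP) lies midway between the tips of the shut fingers; the grasp point (between the pads) lies 19 mm behind it; z points along the fingers, y is the direction in which the jaws open and shut (so a half turn about z gives the same grasp; the last joint's range is limited). The gripper opens to 85 mm and grips with 20 to 120 N. Pads are 22 mm wide; open, the fingers measure 114 mm over their backs; the gripper's body (76 mm by 85 mm) begins 54 mm behind the grasp point. The pads swing forward as they close: fully open they stand 13 mm farther back than shut.
Start: joints at [88.677, 2.303, 4.859, 0, -92.561, -19.12], TCP at [0.21, 0.562, 0.231] pointing down, gripper open.
Joint ranges: [-146.85, 146.85], [-73.84, 115.35], [-62.03, 85.46], [-188.31, 113.3], [-161.28, -10.13], [-171.36, 171.36]. Speed limits (degrees/s): [147.25, 147.25, 172.46, 180, 180, 180].

### API

Orientations are given as a 3x3 rotation matrix whose columns are the frame's x, y, z axes.
In Python, from plant import * gives the robot as it stands.
- The arm moves only by the tool drive_tool, never from a script. Its argument "targets" is a list of rows, each an object of numbers: "x", "y", "z": the shift along the tool's x, y, z in m; "ax", "ay", "az": the turn, a rotation vector about the tool's x, y, z in degrees. In form: [{"x": .., "y": .., "z": .., "ax": .., "ay": .., "az": ..}, ...]. A call has exactly 10 rows; each row is the pose to reach, as a shift and turn from the pose commanded when the call began, along the tool's axes at that moment; what a row does not reach only later rows make up. A row lasts 1/8 s, in which the tool goes at most 62.5 mm and 10.7 degrees, less where a joint would pass 70% of its speed; a pose out of reach is approached as far as the arm can. A call with a gripper value outside its range is refused whole. "claw" is the opening, from 0 (shut) to 1 (fully open), set as the call begins (left out, the last holds). The fingers move at their own pace and stop on an object; the grip force is fixed at half the most. Time passes only in rows, so rows that repeat a pose let the fingers close, or fill a call up. It gives the time, the measured TCP pose, the force and the opening at its end, in the units of the state.
- state(): the state, without advancing time (a new reading comes with each control period).
- grab_frame(name): name is "scene" or "top" or "wrist"; returns a dict with "img" (384x512x3 uint8, blue, green, red), "mtx" (3x3 intrinsics, pixels), "R" (3x3) and "t" (3): a world point X has camera coordinates R X + t; the wrist camera has in their place "hand_eye" (4x4, takes a point from camera to tool coordinates, whose origin is the TCP and whose axes are the flange's). Camera axes: x right, y down, z forward; pixel columns grow to the right and rows downward; lengths in m; the calibration is good to about 2 mm. A picture is of the moment at which its call begins: read the wrist's pose just before it. There is no depth.
- hand_in(): hands the job in, once; it reports no verdict.
Trained networks look in the newest picture that a camera, given by its name, has taken for a name from the list of things; names that differ only in an ending like _2 or _b are one class to them, and where a whole thing is asked for, a point or a joint stands for the part that bears it (a point fixed in the world has none). Each returns a list of dicts, best first, with "confidence" (0 to 1); they miss things now and then, are a little off and sometimes report something else, mostly with a low value. They report only what shows in the picture. A call takes as long as a camera call. They do not tell look-alikes from the thing itself.
- boxes_of(camera, name): "bbox" ([centre column, centre row, width, height] in pixels, round what is visible of it).
- regions_of(camera, name): "region" (384x512 bool, what is visible of it) and "bbox" ([centre column, centre row, width, height] in pixels, round what is visible of it).
- landmark_of(camera, name): "point" ([column, row] in pixels: a listed point, or the origin of a listed thing).
The state is a dict: "time_s": time; "q": joint angles; "qvel": joint speeds; "joint_efforts": joint torques, N m; "position": TCP position; "orientation": TCP orientation; "contact_force": force on the tool from outside, world axes, zero at the start; "torque": the same for the moment, N m; "finger_gap": opening from 0.0 (shut) to 1.0 (fully open).
Only numpy, scipy, OpenCV 4.12 (cv2) and the standard library are available. Lean on these libraries where they do the work, as an engineer would, in place of code of your own. Each camera call takes 0.05 s, during which the arm holds its last target. There are 200 camera calls.

### The job

Get the incubator ready for loading: first nudge the three sample carriers along their lanes in the tray until all stand flush against the stop in a straight row. Then try the incubator's cover by lifting at its handle before touching the slide catch; if it is caught, slide the catch fully across to the robot's left, then raise the cover well open, to more than 45 degrees, and finish with the gripper still holding it up, because it falls shut by itself. Keep the carriers upright and do not disturb the other things on the bench.

Things in the scene. Friction and masses are not known exactly. Their poses are not given: they have to be found in the camera images.
- tray: White plastic loading tray, fixed, 190 mm long (x), 180 wide (y). Origin: centre of its underside; +x points away from the robot to the stop. Floor 5 mm thick; four ribs along x, tops 19 mm above the bench, make three 52 mm lanes centred at y = -57.5, 0, +57.5 mm, open at the near end. A stop wall 45 mm high crosses the far end, near face at x = +85 mm: a carrier flush with it has its centre at x = +40 mm.
- carrier0: Sample carrier in the right-hand lane (seen from the robot): white block 90 mm long (x), 40 wide (y), 45 high, about 0.2 kg, with three tan-capped tubes in a row along x reaching 88 mm above its underside. Origin: centre of its underside, z up. Starts loose in its lane on the tray floor, 18 to 50 mm short of the stop and slightly askew; slides when its near end is pushed.
- carrier1: Sample carrier in the middle lane (seen from the robot): white block 90 mm long (x), 40 wide (y), 45 high, about 0.2 kg, with three tan-capped tubes in a row along x reaching 88 mm above its underside. Origin: centre of its underside, z up. Starts loose in its lane on the tray floor, 18 to 50 mm short of the stop and slightly askew; slides when its near end is pushed.
- carrier2: Sample carrier in the left-hand lane (seen from the robot): white block 90 mm long (x), 40 wide (y), 45 high, about 0.2 kg, with three tan-capped tubes in a row along x reaching 88 mm above its underside. Origin: centre of its underside, z up. Starts loose in its lane on the tray floor, 18 to 50 mm short of the stop and slightly askew; slides when its near end is pushed.
- incubator: White bench incubator, fixed, 250 mm deep (x), 260 wide (y), 110 high without its cover. Origin: centre of its underside; +x points away from the robot, y left, z up. Its grey front ledge (nearest 55 mm) is fixed and carries the slide catch; the cover closes the rest. A bolt in the ledge, unseen while the cover is shut, may or may not have caught the cover; it stays where last put.
- cover_hinge (a point): Middle of the cover's hinge axis, at (120, 0, 116) mm from the incubator's origin in its axes; the axis runs along the incubator's y.
- cover_handle (a point): Middle of the cover's handle: a round steel bar, 12 mm thick, along the incubator's y, 110 mm long between its two uprights, 40 mm above the cover's top face (bar axis); moves with the cover. Shut, it lies 172 mm nearer than and 46 mm above the hinge axis.
- cover (a joint): Angle of the cover in rad: 0 shut, grows as its near edge is lifted, stops at 1.3. The cover weighs 0.45 kg and falls shut when let go. If caught, it stops dead after about 0.026 rad (5 mm at the handle); if free, it lifts with about 3 N at the handle.
- catch_tab (a point): Centre of the upright steel tab of the slide catch, which stands on the incubator's front ledge, right of the handle: 24 mm (incubator x) by 10 mm (y) by 26 mm high, from 2 to 28 mm above the ledge's top.
- catch (a joint): Travel of the slide catch in m: 0 home (as at the start), grows as the tab slides to the incubator's +y (left, towards the handle), stops at 0.022. Sliding it to its stop draws a caught bolt off the cover; released from about 0.014. It slides against about 4 N and stays where it is put; so does the bolt.
- beaker: white ceramic beaker, 60 mm wide, 80 mm tall; origin under its centre; stands between tray and incubator; bystander, not to be disturbed.
- reagent: amber glass bottle, 54 mm wide, 120 mm tall; origin under its centre; bystander, not to be disturbed.
- jar: small glass screw-cap jar, 50 mm wide, 60 mm tall; origin under its centre; bystander, not to be disturbed.
- tipbox: box of pipette tips, 110 mm (x) by 70 mm, 75 mm tall; origin under its centre; bystander, not to be disturbed.
There are look-alikes about, which are no part of the job. What is shaped like the carrier2 but yellow is not meant. Leave any yellow look-alike of the carrier0 alone.

How it is judged (in metres and radians):
On the way, in this order (a step that is already met when the one before it is completed fails the run):
1. the three carriers stand flush against the stop, with the cover still shut and the catch untouched (x of carrier0 in the frame of tray between 0.036 and 0.046 m and y of carrier0 in the frame of tray between -0.0695 and -0.0455 m and angle between the x axis of each of carrier0, carrier1, carrier2 and the x axis of tray, either way round below 0.07 rad and angle between each of carrier0, carrier1, carrier2's own z axis and vertical below 0.1 rad and x of carrier1 in the frame of tray between 0.036 and 0.046 m and y of carrier1 in the frame of tray between -0.012 and 0.012 m and x of carrier2 in the frame of tray between 0.036 and 0.046 m and y of carrier2 in the frame of tray between 0.0455 and 0.0695 m and value of joint cover below 0.012 rad and value of joint catch below 0.004 m), for 0.2 s.
2. the cover is tried: lifted by the fingers as far as it will give when caught (at least 0.015 rad), with the slide catch still home (value of joint cover above 0.015 rad and value of joint catch below 0.004 m and contact force between the fingers and incubator above 1 N), for 0.1 s.
3. the cover is raised beyond 45 degrees (0.78 rad) by the fingers (value of joint cover above 0.78 rad and contact force between the fingers and incubator above 1 N), for 0.2 s.
At the end, for the whole second after the job is handed in: The fingers hold the cover (contact force above 1 N), at rest, at more than 0.78 rad (45 degrees), and all three carriers stand upright in their own lanes (centre line within 12 mm), within 4 mm of the stop and square to it within 0.07 rad (all of step 3 and x of carrier0 in the frame of tray between 0.036 and 0.046 m and y of carrier0 in the frame of tray between -0.0695 and -0.0455 m and angle between the x axis of each of carrier0, carrier1, carrier2 and the x axis of tray, either way round below 0.07 rad and angle between each of carrier0, carrier1, carrier2's own z axis and vertical below 0.1 rad and x of carrier1 in the frame of tray between 0.036 and 0.046 m and y of carrier1 in the frame of tray between -0.012 and 0.012 m and x of carrier2 in the frame of tray between 0.036 and 0.046 m and y of carrier2 in the frame of tray between 0.0455 and 0.0695 m and velocity of joint cover between -0.05 and 0.05 rad/s); the arm keeps its last pose, push and grip.
It fails at once if a carrier is tipped by more than 0.4 rad (angle between any of carrier0, carrier1, carrier2's own z axis and vertical above 0.4 rad).
It fails at once if a bystander is moved more than 40 mm or knocked over (distance of any of beaker, reagent, jar, tipbox from where it was at the start of the episode above 0.04 m or angle between any of beaker, reagent, jar, tipbox's own z axis and vertical above 0.5 rad).
It also fails if it takes over 69 s, if anything falls off the work surface, if the arm or the gripper's body presses on something with over 40 N, if the wrist force passes 120 N, or if a joint passes its speed limit or range.

## Working session

There is one attempt and no reset: what is moved stays moved. The work goes in short steps, Python scripts to look and compute and a tool call to move; the robot and the scene stay as the last step left them, time stands still between calls to the robot, and variables do not carry over. Pictures are saved under pics/ and viewed, about 8 in all and at most 12, crops included, and the job is handed in when it is done.

Besides the shell and the picture viewer there is one more tool, called after "Emit:" as name([rows], argument=value, ...), one row to a line, values as JSON. drive_tool: Moves the arm, as the interface text tells. Its arguments: {"type":"object","properties":{"targets":{"type":"array"},"claw":{"type":"number"}},"required":["targets"]}

```bash
ls; mkdir -p pics; python3 - <<'E'
from plant import *
import cv2,numpy as np
s=state();print(s['time_s'],s['position'],np.round(s['orientation'],3).tolist(),s['contact_force'])
for c in("scene","top"):
    f=grab_frame(c);cv2.imwrite(f"pics/{c}0.png",f["img"]);print(c,np.round(f["mtx"],1).tolist(),np.round(f["R"],3).tolist(),np.round(f["t"],3).tolist())
    for n in("tray","carrier0","incubator","cover_handle","catch_tab","cover_hinge","beaker","reagent","jar","tipbox"):
        print(n,[(np.round(d["point"],1).tolist(),round(d["confidence"],2)) for d in landmark_of(c,n)][:5])
E
```

```text
pics
0.0 [0.20938035 0.56193526 0.23028436] [[0.937, -0.349, -0.001], [-0.349, -0.937, -0.002], [0.0, 0.002, -1.0]] [-0.23609616  0.38379906  0.77012984]
scene [[404.9, 0.0, 252.8], [0.0, 404.9, 185.5], [0.0, 0.0, 1.0]] [[-0.317, 0.948, 0.008], [0.829, 0.281, -0.483], [-0.46, -0.147, -0.876]] [0.326, -0.378, 1.383]
tray [([206.3, 174.9], 0.75)]
carrier0 [([203.5, 179.4], 0.76), ([178.9, 122.6], 0.75), ([183.5, 175.7], 0.74), ([223.0, 190.4], 0.63), ([359.3, 176.5], 0.61)]
incubator [([372.2, 239.4], 0.7)]
cover_handle [([287.3, 179.0], 0.29)]
catch_tab [([361.6, 175.1], 0.37)]
cover_hinge [([367.0, 265.0], 0.75)]
beaker [([278.9, 223.1], 0.83)]
reagent [([276.1, 295.3], 0.73), ([205.5, 178.9], 0.31)]
jar [([147.1, 169.5], 0.54), ([206.3, 177.5], 0.21)]
tipbox [([288.6, 180.5], 0.6), ([278.0, 220.1], 0.24)]
top [[366.7, 0.0, 254.1], [0.0, 366.7, 192.0], [0.0, 0.0, 1.0]] [[0.109, -0.994, -0.001], [-0.968, -0.106, -0.229], [0.228, 0.026, -0.973]] [-0.21, 0.563, 1.021]
tray [([303.7, 217.3], 0.85), ([360.7, 211.3], 0.67)]
carrier0 [([263.7, 271.8], 0.92), ([324.0, 217.2], 0.88), ([284.6, 212.8], 0.82), ([305.1, 210.3], 0.78), ([357.7, 278.2], 0.57)]
incubator [([150.6, 190.4], 0.98)]
cover_handle [([125.9, 194.6], 0.93)]
catch_tab [([156.7, 218.3], 0.62), ([223.1, 129.5], 0.29)]
cover_hinge [([150.7, 142.4], 0.93), ([287.7, 212.0], 0.61), ([324.5, 211.5], 0.37)]
beaker [([235.6, 186.7], 0.93)]
reagent [([224.2, 129.3], 0.83)]
jar [([360.1, 212.3], 0.77)]
tipbox [([230.7, 233.0], 0.98)]
```

```bash
cat >h.py <<'E'
from plant import *
import cv2,numpy as np
def ray(f,p,z):
    d=f["R"].T@np.linalg.inv(f["mtx"])@np.array([p[0],p[1],1.]);c=-f["R"].T@f["t"]
    return c+d*(z-c[2])/d[2]
def proj(f,X):
    c=f["R"]@np.asarray(X,float)+f["t"];u=f["mtx"]@c;return u[:2]/u[2]
E
python3 - <<'E'
import cv2
for c in("scene","top"):
    im=cv2.imread(f"pics/{c}0.png");cv2.imwrite(f"pics/{c}0b.png",cv2.resize(im[60:360,60:460],(800,600),interpolation=cv2.INTER_CUBIC))
E
python3 - <<'E'
from h import *
f=grab_frame("top")
for n,p,z in (("tray",(303.7,217.3),0),("cA",(263.7,271.8),0),("cR",(324,217.2),.005),("cL",(284.6,212.8),.005),("cM",(305.1,210.3),.005),("inc",(150.6,190.4),0),("handle",(125.9,194.6),.162),("tab",(156.7,218.3),.125),("hinge",(150.7,142.4),.116),("beaker",(235.6,186.7),0),("reag",(224.2,129.3),0),("jar",(360.1,212.3),0),("tip",(230.7,233),0)): print(n,ray(f,p,z).round(3))
E
```

```text
tray [ 0.535 -0.307  0.   ]
cA [ 0.357 -0.201  0.   ]
cR [ 0.541 -0.368  0.005]
cL [ 0.541 -0.246  0.005]
cM [ 0.556 -0.309  0.005]
inc [0.567 0.179 0.   ]
handle [0.515 0.192 0.162]
tab [0.466 0.109 0.125]
hinge [0.685 0.167 0.116]
beaker [ 0.609 -0.085 -0.   ]
reag [ 0.797 -0.025  0.   ]
jar [ 0.569 -0.48   0.   ]
tip [ 0.462 -0.088  0.   ]
```

View pics/top0b.png

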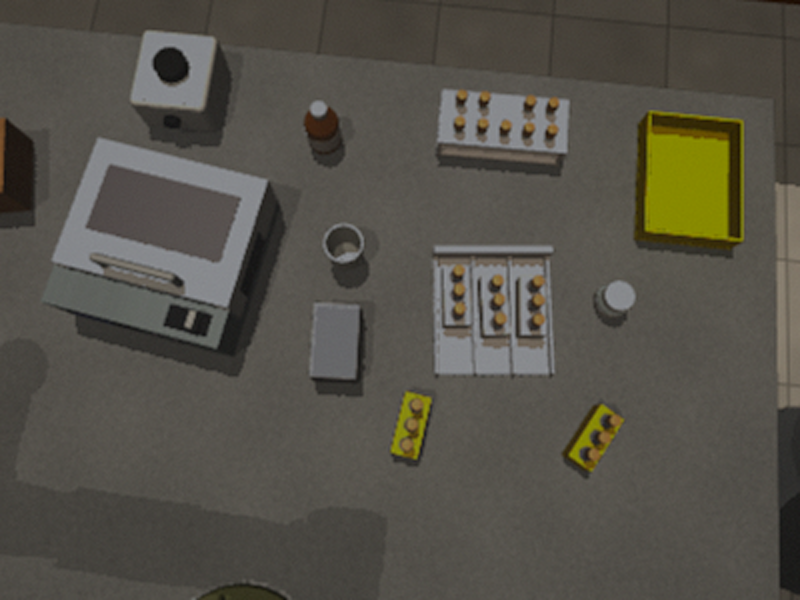

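View pics/scene0b.png

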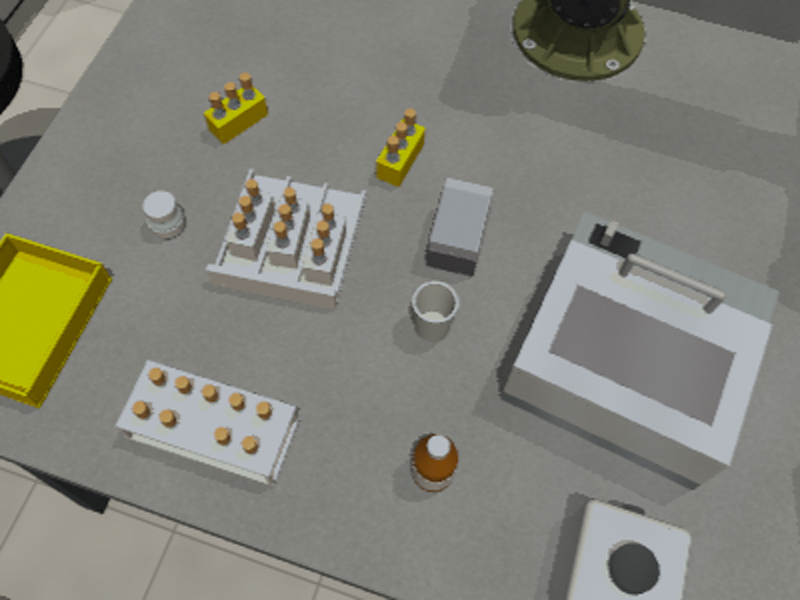

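The top picture shows the tray (crop columns 433–553, rows 247–376), with its three white carriers' caps at about (458,290), (498,301) and (537,301). The incubator is at left, with the handle at about (137,272) and the tab at (188,320). The yellow look-alikes are outside the tray. Next I'll fit the poses.

```bash
python3 - <<'E'
from h import *
from scipy.optimize import least_squares
T=grab_frame("top");S=grab_frame("scene")
c=lambda x,y:(60+x/2,60+y/2)
def fit(obs,x0):
    def W(p,X):
        a=p[2];return np.array([p[0]+np.cos(a)*X[0]-np.sin(a)*X[1],p[1]+np.sin(a)*X[0]+np.cos(a)*X[1],X[2]])
    r=lambda p:np.concatenate([proj(f,W(p,X))-np.array(q) for f,X,q in obs])
    s=least_squares(r,x0,loss="soft_l1");print(s.x.round(4),np.degrees(s.x[2]).round(2),"res",r(s.x).round(1).tolist());return s.x
t=fit([(T,(-.095,.09,.019),c(434,374)),(T,(-.095,-.09,.019),c(553,375)),(T,(.095,.09,.045),c(434,247)),(T,(.095,-.09,.045),c(553,247)),
 (S,(.095,-.09,.045),c(208,270)),(S,(.095,.09,.045),c(337,292)),(S,(-.095,.09,.019),c(364,194)),(S,(-.095,-.09,.019),c(250,172))],[.535,-.307,.1])
i=fit([(T,(-.125,.13,.11),c(45,302)),(T,(-.125,-.13,.11),c(218,350)),(T,(-.052,0,.162),(125.9,194.6)),(T,(.12,0,.116),(150.7,142.4)),(T,(0,0,0),(150.6,190.4)),
 (S,(-.125,-.13,.11),c(584,214)),(S,(-.125,.13,.11),c(778,294)),(S,(.12,0,.116),(367,265)),(S,(0,0,0),(372.2,239.4)),(S,(-.052,0,.162),c(672,282))],[.567,.179,-.13])
def loc(p,X):
    a=p[2];d=np.asarray(X)[:2]-p[:2];return np.array([np.cos(a)*d[0]+np.sin(a)*d[1],-np.sin(a)*d[0]+np.cos(a)*d[1]])
for n,ps in (("L",[(458,271),(458,290),(459,309)]),("M",[(496,283),(498,301),(500,320)]),("R",[(536,283),(537,300),(537,321)])):
    P=[ray(T,c(*q),.093) for q in ps];L=[loc(t,p) for p in P];print(n,np.round(L,3).tolist())
print("tab",ray(T,c(190,318),.138),loc(i,ray(T,c(190,318),.138)), ray(S,c(612,229),.138), loc(i,ray(S,c(612,229),.138)))
for f,n in((T,"top"),(S,"scene")):print(n,[ (boxes_of(n,"cover_handle")[:1])])
E
```

```text
[ 0.5374 -0.3089  0.1146] 6.56 res [-0.6, 0.1, 0.1, -0.7, -1.3, -0.2, -1.6, -0.5, -1.1, -1.0, -1.4, 0.6, 0.7, -3.0, -0.7, -2.7]
[ 0.57    0.1847 -0.1545] -8.85 res [-2.7, -0.8, -1.1, -0.6, 0.1, -1.2, 0.6, -0.9, -1.5, -1.0, -0.6, -2.8, -0.8, -2.2, 0.3, -0.5, -0.9, 0.2, 0.3, -4.0]
L [[0.046, 0.055], [0.018, 0.056], [-0.009, 0.055]]
M [[0.028, 0.001], [0.002, -0.001], [-0.025, -0.002]]
R [[0.028, -0.056], [0.003, -0.056], [-0.027, -0.055]]
tab [0.46145382 0.11004509 0.138     ] [-0.09572617 -0.09045696] [0.46393207 0.11476479 0.138     ] [-0.09400352 -0.08541218]
top [[{'bbox': [141.0, 171.3, 106.2, 84.0], 'confidence': 0.6}]]
scene [[{'bbox': [378.4, 235.4, 129.1, 115.1], 'confidence': 0.67}]]
```

```bash
cat >>h.py <<'E'
from scipy.spatial.transform import Rotation as Ro
TR=(.5374,-.3089,.1146);IN=(.57,.1847,-.1545)
def W(p,x,y,z):
    a=p[2];return np.array([p[0]+np.cos(a)*x-np.sin(a)*y,p[1]+np.sin(a)*x+np.cos(a)*y,z])
def down(yaw,tilt=0): # tool x at yaw (rad), z down
    return (Ro.from_euler("z",yaw)*Ro.from_euler("x",180,degrees=True)).as_matrix()
def rel(P,R=None):
    s=state();R0=s['orientation'];R=R0 if R is None else R
    print("now",s['time_s'],s['position'].round(4),"F",s['contact_force'].round(1),"gap",round(s['finger_gap'],3))
    print(" shift",(R0.T@(np.asarray(P)-s['position'])).round(4),"rot",Ro.from_matrix(R0.T@R).as_rotvec(degrees=True).round(2))
E
python3 - <<'E'
from h import *
R=down(TR[2])
rel([.43,.15,.25],R)
rel(W(TR,-.085,-.0575,.2),R);rel(W(TR,-.085,-.0575,.036),R)
E
```

```text
now 1.35 [0.2095 0.5622 0.2313] F [-0.1 -0.3  0.8] gap 0.999
 shift [ 0.3505  0.3092 -0.0187] rot [ 1.000e-02 -0.000e+00 -2.701e+01]
now 1.35 [0.2095 0.5622 0.2313] F [-0.1 -0.3  0.8] gap 0.999
 shift [0.5618 0.7915 0.0314] rot [ 1.000e-02 -0.000e+00 -2.701e+01]
now 1.35 [0.2095 0.5622 0.2313] F [-0.1 -0.3  0.8] gap 0.999
 shift [0.5618 0.7915 0.1954] rot [ 1.000e-02 -0.000e+00 -2.701e+01]
```

Emit:
drive_tool([
  {"x": 0.04, "y": 0.035, "z": -0.01, "az": -5},
  {"x": 0.09, "y": 0.08, "z": -0.02, "az": -10},
  {"x": 0.135, "y": 0.12, "z": -0.02, "az": -15},
  {"x": 0.18, "y": 0.16, "z": -0.02, "az": -20},
  {"x": 0.225, "y": 0.2, "z": -0.02, "az": -27},
  {"x": 0.27, "y": 0.24, "z": -0.02, "az": -27},
  {"x": 0.315, "y": 0.28, "z": -0.02, "az": -27},
  {"x": 0.35, "y": 0.32, "z": -0.02, "az": -27},
  {"x": 0.37, "y": 0.37, "z": -0.02, "az": -27},
  {"x": 0.39, "y": 0.42, "z": -0.02, "az": -27},
], claw=0.15)

```text
invalid input at $.targets[0]: expected keys x, y, z, ax, ay, az
```

```bash
python3 - <<'E'
from h import *
R=down(TR[2])
rel(W(TR,-.085,-.0575,.2),R);rel(W(TR,-.085,-.0575,.036),R)
E
```

```text
now 1.35 [0.2095 0.5622 0.2313] F [-0.1 -0.3  0.8] gap 0.999
 shift [0.5618 0.7915 0.0314] rot [ 1.000e-02 -0.000e+00 -2.701e+01]
now 1.35 [0.2095 0.5622 0.2313] F [-0.1 -0.3  0.8] gap 0.999
 shift [0.5618 0.7915 0.1954] rot [ 1.000e-02 -0.000e+00 -2.701e+01]
```

Emit:
drive_tool([
  {"x": 0.04, "y": 0.035, "z": -0.01, "ax": 0, "ay": 0, "az": -5},
  {"x": 0.09, "y": 0.08, "z": -0.02, "ax": 0, "ay": 0, "az": -10},
  {"x": 0.135, "y": 0.12, "z": -0.02, "ax": 0, "ay": 0, "az": -15},
  {"x": 0.18, "y": 0.16, "z": -0.02, "ax": 0, "ay": 0, "az": -20},
  {"x": 0.225, "y": 0.2, "z": -0.02, "ax": 0, "ay": 0, "az": -27},
  {"x": 0.27, "y": 0.24, "z": -0.02, "ax": 0, "ay": 0, "az": -27},
  {"x": 0.315, "y": 0.28, "z": -0.02, "ax": 0, "ay": 0, "az": -27},
  {"x": 0.35, "y": 0.32, "z": -0.02, "ax": 0, "ay": 0, "az": -27},
  {"x": 0.37, "y": 0.37, "z": -0.02, "ax": 0, "ay": 0, "az": -27},
  {"x": 0.39, "y": 0.42, "z": -0.02, "ax": 0, "ay": 0, "az": -27},
], claw=0.15)

```text
time_s: 2.6
position: [0.4281, 0.0307, 0.2515]
orientation: [[0.993, 0.114, 0.001], [0.114, -0.993, 0.0], [0.001, -0.0, -1.0]]
contact_force: [0.7, -0.4, -0.6]
finger_gap: 0.148
```

```bash
python3 - <<'E'
from h import *
R=down(TR[2])
rel(W(TR,-.085,-.0575,.2),R);rel(W(TR,-.085,-.0575,.036),R)
E
```

```text
now 2.6 [0.4281 0.0307 0.2515] F [ 0.7 -0.4 -0.6] gap 0.148
 shift [-0.0153  0.4074  0.0515] rot [-0.   -0.03 -0.01]
now 2.6 [0.4281 0.0307 0.2515] F [ 0.7 -0.4 -0.6] gap 0.148
 shift [-0.0154  0.4074  0.2155] rot [-0.   -0.03 -0.01]
```

Emit:
drive_tool([
  {"x": 0, "y": 0.06, "z": 0, "ax": 0, "ay": 0, "az": 0},
  {"x": 0, "y": 0.12, "z": 0, "ax": 0, "ay": 0, "az": 0},
  {"x": 0, "y": 0.18, "z": 0, "ax": 0, "ay": 0, "az": 0},
  {"x": -0.005, "y": 0.24, "z": 0, "ax": 0, "ay": 0, "az": 0},
  {"x": -0.01, "y": 0.3, "z": 0.0, "ax": 0, "ay": 0, "az": 0},
  {"x": -0.015, "y": 0.36, "z": 0.03, "ax": 0, "ay": 0, "az": 0},
  {"x": -0.015, "y": 0.407, "z": 0.07, "ax": 0, "ay": 0, "az": 0},
  {"x": -0.015, "y": 0.407, "z": 0.12, "ax": 0, "ay": 0, "az": 0},
  {"x": -0.015, "y": 0.407, "z": 0.17, "ax": 0, "ay": 0, "az": 0},
  {"x": -0.015, "y": 0.407, "z": 0.19, "ax": 0, "ay": 0, "az": 0},
])

```text
time_s: 3.85
position: [0.4582, -0.373, 0.0579]
orientation: [[0.994, 0.114, -0.004], [0.114, -0.994, 0.002], [-0.004, -0.003, -1.0]]
contact_force: [-0.3, 0.3, 1.2]
finger_gap: 0.15
```

```bash
python3 - <<'E'
from h import *
R=down(TR[2])
rel(W(TR,-.085,-.0575,.036),R);rel(W(TR,-.016,-.0575,.036),R)
f=grab_frame("top");cv2.imwrite("pics/t1.png",cv2.resize(f["img"][150:310,220:380],(640,640),interpolation=cv2.INTER_CUBIC))
E
```

```text
now 3.85 [ 0.4582 -0.373   0.0579] F [-0.3  0.3  1.2] gap 0.15
 shift [0.0011 0.003  0.0219] rot [-0.16  0.24 -0.04]
now 3.85 [ 0.4582 -0.373   0.0579] F [-0.3  0.3  1.2] gap 0.15
 shift [0.0701 0.0029 0.0216] rot [-0.16  0.24 -0.04]
```

View pics/t1.png

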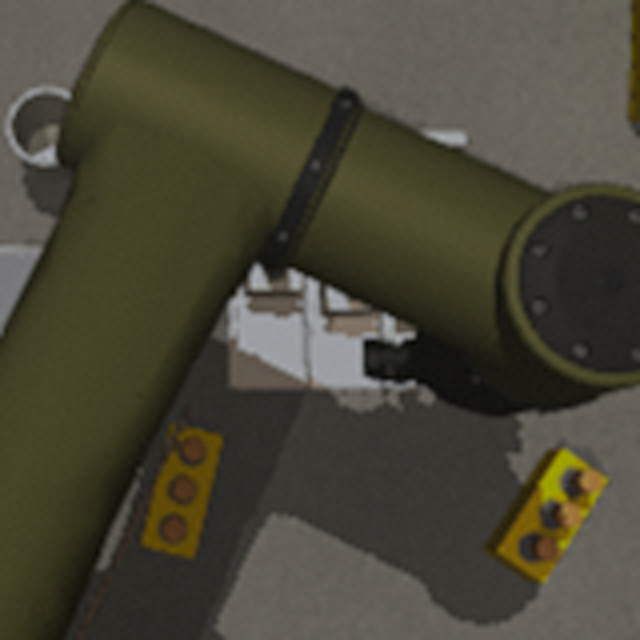

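Emit:
drive_tool([
  {"x": 0.0, "y": 0.002, "z": 0.012, "ax": 0, "ay": 0, "az": 0},
  {"x": 0.005, "y": 0.002, "z": 0.02, "ax": 0, "ay": 0, "az": 0},
  {"x": 0.014, "y": 0.003, "z": 0.022, "ax": 0, "ay": 0, "az": 0},
  {"x": 0.022, "y": 0.003, "z": 0.022, "ax": 0, "ay": 0, "az": 0},
  {"x": 0.03, "y": 0.003, "z": 0.022, "ax": 0, "ay": 0, "az": 0},
  {"x": 0.038, "y": 0.003, "z": 0.022, "ax": 0, "ay": 0, "az": 0},
  {"x": 0.046, "y": 0.003, "z": 0.022, "ax": 0, "ay": 0, "az": 0},
  {"x": 0.054, "y": 0.003, "z": 0.022, "ax": 0, "ay": 0, "az": 0},
  {"x": 0.06, "y": 0.003, "z": 0.022, "ax": 0, "ay": 0, "az": 0},
  {"x": 0.066, "y": 0.003, "z": 0.022, "ax": 0, "ay": 0, "az": 0},
])

```text
time_s: 5.15
position: [0.526, -0.3692, 0.0395]
orientation: [[0.993, 0.114, -0.0], [0.114, -0.993, -0.0], [-0.0, 0.0, -1.0]]
contact_force: [-5.2, 0.2, 4.5]
finger_gap: 0.155
```

```bash
python3 - <<'E'
from h import *
R=down(TR[2])
rel(W(TR,-.016,-.0575,.036),R)
E
```

```text
now 5.15 [ 0.526  -0.3692  0.0395] F [-5.2  0.2  4.5] gap 0.155
 shift [ 0.0022 -0.0011  0.0035] rot [ 0.01  0.01 -0.01]
```

Emit:
drive_tool([
  {"x": 0.001, "y": 0, "z": 0, "ax": 0, "ay": 0, "az": 0},
  {"x": 0.002, "y": 0, "z": 0, "ax": 0, "ay": 0, "az": 0},
  {"x": 0.002, "y": 0, "z": 0, "ax": 0, "ay": 0, "az": 0},
  {"x": 0.003, "y": 0, "z": 0, "ax": 0, "ay": 0, "az": 0},
  {"x": 0.003, "y": 0, "z": 0, "ax": 0, "ay": 0, "az": 0},
  {"x": 0.004, "y": 0, "z": 0, "ax": 0, "ay": 0, "az": 0},
  {"x": 0.004, "y": 0, "z": 0, "ax": 0, "ay": 0, "az": 0},
  {"x": 0.004, "y": 0, "z": 0, "ax": 0, "ay": 0, "az": 0},
  {"x": 0.004, "y": 0, "z": 0, "ax": 0, "ay": 0, "az": 0},
  {"x": 0.004, "y": 0, "z": 0, "ax": 0, "ay": 0, "az": 0},
])

```text
time_s: 6.4
position: [0.5295, -0.3686, 0.0392]
orientation: [[0.993, 0.114, -0.0], [0.114, -0.993, 0.0], [-0.0, -0.0, -1.0]]
contact_force: [-4.8, 0.5, 2.9]
finger_gap: 0.148
```

```bash
python3 - <<'E'
from h import *
R=down(TR[2])
rel(W(TR,-.016,-.0575,.036),R)
E
```

```text
now 6.4 [ 0.5295 -0.3686  0.0392] F [-4.8  0.5  2.9] gap 0.148
 shift [-0.0013 -0.0009  0.0032] rot [-0.01  0.03 -0.01]
```

Emit:
drive_tool([
  {"x": 0.001, "y": 0, "z": 0, "ax": 0, "ay": 0, "az": 0},
  {"x": 0.001, "y": 0, "z": 0, "ax": 0, "ay": 0, "az": 0},
  {"x": 0.002, "y": 0, "z": 0, "ax": 0, "ay": 0, "az": 0},
  {"x": 0.002, "y": 0, "z": 0, "ax": 0, "ay": 0, "az": 0},
  {"x": 0.003, "y": 0, "z": 0, "ax": 0, "ay": 0, "az": 0},
  {"x": 0.003, "y": 0, "z": 0, "ax": 0, "ay": 0, "az": 0},
  {"x": 0.003, "y": 0, "z": 0, "ax": 0, "ay": 0, "az": 0},
  {"x": 0.004, "y": 0, "z": 0, "ax": 0, "ay": 0, "az": 0},
  {"x": 0.004, "y": 0, "z": 0, "ax": 0, "ay": 0, "az": 0},
  {"x": 0.004, "y": 0, "z": 0, "ax": 0, "ay": 0, "az": 0},
])

```text
time_s: 7.65
position: [0.5297, -0.3686, 0.0392]
orientation: [[0.994, 0.113, -0.009], [0.113, -0.994, 0.001], [-0.008, -0.002, -1.0]]
contact_force: [-17.9, 1.8, 8.1]
finger_gap: 0.147
```

```bash
python3 - <<'E'
from h import *
R=down(TR[2])
rel(W(TR,-.016,-.0575,.036),R)
f=grab_frame("scene");cv2.imwrite("pics/s2.png",cv2.resize(f["img"][120:220,150:260],(770,700),interpolation=cv2.INTER_CUBIC)[:600])
E
```

```text
now 7.65 [ 0.5297 -0.3686  0.0392] F [-17.9   1.8   8.1] gap 0.147
 shift [-0.0015 -0.0009  0.0033] rot [-0.11  0.48 -0.07]
```

View pics/s2.png

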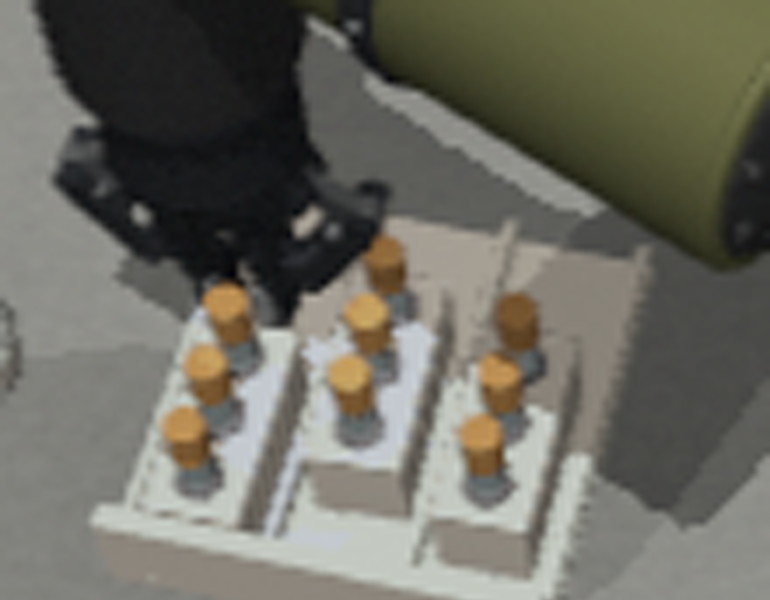

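Carrier0 is flush: the push was blocked at 18 N, and the picture shows it against the stop at (190,500) in the crop. I'll back out the same way, move across to the left lane and push that one.

Emit:
drive_tool([
  {"x": -0.02, "y": 0, "z": 0, "ax": 0, "ay": 0, "az": 0},
  {"x": -0.045, "y": 0, "z": 0, "ax": 0, "ay": 0, "az": 0},
  {"x": -0.075, "y": 0, "z": 0, "ax": 0, "ay": 0, "az": 0},
  {"x": -0.075, "y": -0.03, "z": 0, "ax": 0, "ay": 0, "az": 0},
  {"x": -0.075, "y": -0.075, "z": 0, "ax": 0, "ay": 0, "az": 0},
  {"x": -0.07, "y": -0.114, "z": 0, "ax": 0, "ay": 0, "az": 0},
  {"x": -0.06, "y": -0.1155, "z": 0, "ax": 0, "ay": 0, "az": 0},
  {"x": -0.045, "y": -0.1155, "z": 0, "ax": 0, "ay": 0, "az": 0},
  {"x": -0.035, "y": -0.1155, "z": 0, "ax": 0, "ay": 0, "az": 0},
  {"x": -0.028, "y": -0.1155, "z": 0, "ax": 0, "ay": 0, "az": 0},
])

```text
time_s: 8.95
position: [0.4934, -0.2571, 0.0388]
orientation: [[0.994, 0.113, -0.001], [0.113, -0.994, 0.0], [-0.001, -0.0, -1.0]]
contact_force: [-1.0, -0.6, 0.2]
finger_gap: 0.15
```

```bash
python3 - <<'E'
from h import *
R=down(TR[2])
rel(W(TR,-.0145,.0575,.038),R)
E
```

```text
now 8.95 [ 0.4934 -0.2571  0.0388] F [-1.  -0.6  0.2] gap 0.15
 shift [ 0.0233 -0.001   0.0008] rot [-0.01  0.04 -0.06]
```

Emit:
drive_tool([
  {"x": 0.004, "y": -0.001, "z": 0, "ax": 0, "ay": 0, "az": 0},
  {"x": 0.008, "y": -0.001, "z": 0, "ax": 0, "ay": 0, "az": 0},
  {"x": 0.012, "y": -0.001, "z": 0, "ax": 0, "ay": 0, "az": 0},
  {"x": 0.016, "y": -0.001, "z": 0, "ax": 0, "ay": 0, "az": 0},
  {"x": 0.019, "y": -0.001, "z": 0, "ax": 0, "ay": 0, "az": 0},
  {"x": 0.022, "y": -0.001, "z": 0, "ax": 0, "ay": 0, "az": 0},
  {"x": 0.024, "y": -0.001, "z": 0, "ax": 0, "ay": 0, "az": 0},
  {"x": 0.026, "y": -0.001, "z": 0, "ax": 0, "ay": 0, "az": 0},
  {"x": 0.0275, "y": -0.001, "z": 0, "ax": 0, "ay": 0, "az": 0},
  {"x": 0.0275, "y": -0.001, "z": 0, "ax": 0, "ay": 0, "az": 0},
])

```text
time_s: 10.2
position: [0.5171, -0.2527, 0.0389]
orientation: [[0.994, 0.114, -0.007], [0.114, -0.994, 0.0], [-0.007, -0.001, -1.0]]
contact_force: [-9.9, 1.6, 3.9]
finger_gap: 0.149
```

```bash
python3 - <<'E'
from h import *
R=down(TR[2])
rel(W(TR,-.0145,.0575,.038),R)
E
```

```text
now 10.2 [ 0.5171 -0.2527  0.0389] F [-9.9  1.6  3.9] gap 0.149
 shift [-0.0007  0.0007  0.0009] rot [-0.06  0.38 -0.04]
```

Emit:
drive_tool([
  {"x": -0.02, "y": 0, "z": 0, "ax": 0, "ay": 0, "az": 0},
  {"x": -0.045, "y": 0, "z": 0, "ax": 0, "ay": 0, "az": 0},
  {"x": -0.075, "y": 0, "z": 0, "ax": 0, "ay": 0, "az": 0},
  {"x": -0.075, "y": 0.02, "z": 0, "ax": 0, "ay": 0, "az": 0},
  {"x": -0.072, "y": 0.045, "z": 0, "ax": 0, "ay": 0, "az": 0},
  {"x": -0.065, "y": 0.058, "z": 0, "ax": 0, "ay": 0, "az": 0},
  {"x": -0.055, "y": 0.058, "z": 0, "ax": 0, "ay": 0, "az": 0},
  {"x": -0.046, "y": 0.058, "z": 0, "ax": 0, "ay": 0, "az": 0},
  {"x": -0.038, "y": 0.058, "z": 0, "ax": 0, "ay": 0, "az": 0},
  {"x": -0.03, "y": 0.058, "z": 0, "ax": 0, "ay": 0, "az": 0},
])

```text
time_s: 11.45
position: [0.4969, -0.313, 0.0393]
orientation: [[0.993, 0.115, -0.001], [0.115, -0.993, 0.0], [-0.001, -0.0, -1.0]]
contact_force: [-2.5, 0.3, 0.7]
finger_gap: 0.148
```

Emit:
drive_tool([
  {"x": 0.006, "y": 0, "z": 0, "ax": 0, "ay": 0, "az": 0},
  {"x": 0.012, "y": 0, "z": 0, "ax": 0, "ay": 0, "az": 0},
  {"x": 0.017, "y": 0, "z": 0, "ax": 0, "ay": 0, "az": 0},
  {"x": 0.02, "y": 0, "z": 0, "ax": 0, "ay": 0, "az": 0},
  {"x": 0.023, "y": 0, "z": 0, "ax": 0, "ay": 0, "az": 0},
  {"x": 0.025, "y": 0, "z": 0, "ax": 0, "ay": 0, "az": 0},
  {"x": 0.027, "y": 0, "z": 0, "ax": 0, "ay": 0, "az": 0},
  {"x": 0.029, "y": 0, "z": 0, "ax": 0, "ay": 0, "az": 0},
  {"x": 0.03, "y": 0, "z": 0, "ax": 0, "ay": 0, "az": 0},
  {"x": 0.03, "y": 0, "z": 0, "ax": 0, "ay": 0, "az": 0},
])

```text
time_s: 12.7
position: [0.5233, -0.3105, 0.0393]
orientation: [[0.994, 0.113, -0.007], [0.113, -0.994, 0.0], [-0.007, -0.001, -1.0]]
contact_force: [-13.4, 0.4, 6.2]
finger_gap: 0.15
```

```bash
python3 - <<'E'
from h import *
R=down(TR[2])
rel(W(TR,-.0145,0,.038),R)
E
```

```text
now 12.7 [ 0.5233 -0.3105  0.0393] F [-13.4   0.4   6.2] gap 0.15
 shift [-0.0003  0.0001  0.0013] rot [-0.07  0.41 -0.05]
```

Emit:
drive_tool([
  {"x": -0.03, "y": 0, "z": 0, "ax": 0, "ay": 0, "az": 0},
  {"x": -0.075, "y": 0, "z": -0.01, "ax": 0, "ay": 0, "az": 0},
  {"x": -0.075, "y": 0, "z": -0.07, "ax": 0, "ay": 0, "az": 0},
  {"x": -0.075, "y": 0, "z": -0.13, "ax": 0, "ay": 0, "az": 0},
  {"x": -0.075, "y": 0, "z": -0.19, "ax": 0, "ay": 0, "az": 0},
  {"x": -0.07, "y": -0.03, "z": -0.21, "ax": 0, "ay": 0, "az": 0},
  {"x": -0.06, "y": -0.09, "z": -0.21, "ax": 0, "ay": 0, "az": -8},
  {"x": -0.05, "y": -0.15, "z": -0.21, "ax": 0, "ay": 0, "az": -16},
  {"x": -0.03, "y": -0.21, "z": -0.21, "ax": 0, "ay": 0, "az": -24},
  {"x": -0.01, "y": -0.27, "z": -0.21, "ax": 0, "ay": 0, "az": -32},
])

```text
time_s: 13.95
position: [0.4859, -0.0422, 0.2502]
orientation: [[0.779, 0.627, 0.003], [0.627, -0.779, 0.001], [0.003, 0.001, -1.0]]
contact_force: [0.2, -0.4, -0.0]
finger_gap: 0.147
```

```bash
python3 - <<'E'
from h import *
print(state()['q'])
h=W(IN,-.052,0,.25)
rel(h,down(IN[2]+np.pi/2));rel(h,down(IN[2]-np.pi/2))
f=grab_frame("top");cv2.imwrite("pics/t3.png",cv2.resize(f["img"][150:290,210:380],(780,642),interpolation=cv2.INTER_CUBIC)[:600])
print([(np.round(d["point"],1).tolist(),round(d["confidence"],2)) for d in landmark_of("top","carrier0")])
E
```

```text
[ 1.87992160e+01 -1.49483600e+01 -9.04811843e+00  9.29530560e-04
 -9.57300185e+01  1.10034711e+02]
now 13.95 [ 0.4859 -0.0422  0.2502] F [ 0.2 -0.4 -0. ] gap 0.147
 shift [ 0.1728 -0.1624  0.0005] rot [  0.12  -0.13 -42.31]
now 13.95 [ 0.4859 -0.0422  0.2502] F [ 0.2 -0.4 -0. ] gap 0.147
 shift [ 0.1728 -0.1624  0.0005] rot [ -0.16  -0.15 137.69]
[([283.7, 207.4], 0.95), ([268.7, 270.4], 0.95), ([356.9, 277.9], 0.87), ([305.9, 198.8], 0.76), ([322.7, 200.9], 0.58)]
```

View pics/t3.png

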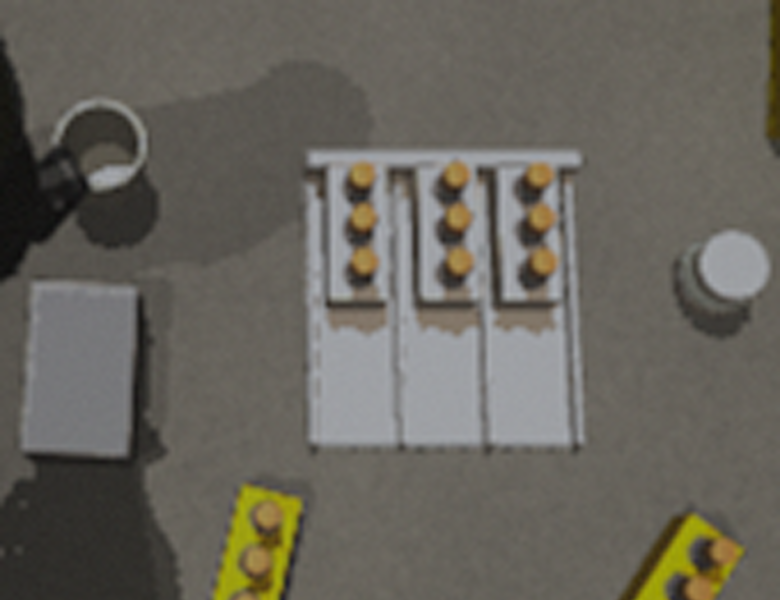

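Top view: the three carriers stand in a row against the stop, with cap rows at about columns 362, 457 and 540. All three are square and the bystanders are untouched. Next I'll go above the handle.

Emit:
drive_tool([
  {"x": 0.035, "y": -0.035, "z": 0, "ax": 0, "ay": 0, "az": -9},
  {"x": 0.07, "y": -0.065, "z": 0, "ax": 0, "ay": 0, "az": -18},
  {"x": 0.105, "y": -0.1, "z": 0, "ax": 0, "ay": 0, "az": -27},
  {"x": 0.14, "y": -0.13, "z": 0, "ax": 0, "ay": 0, "az": -36},
  {"x": 0.173, "y": -0.162, "z": 0, "ax": 0, "ay": 0, "az": -42.3},
  {"x": 0.173, "y": -0.162, "z": 0, "ax": 0, "ay": 0, "az": -42.3},
  {"x": 0.173, "y": -0.162, "z": 0, "ax": 0, "ay": 0, "az": -42.3},
  {"x": 0.173, "y": -0.162, "z": 0, "ax": 0, "ay": 0, "az": -42.3},
  {"x": 0.173, "y": -0.162, "z": 0, "ax": 0, "ay": 0, "az": -42.3},
  {"x": 0.173, "y": -0.162, "z": 0, "ax": 0, "ay": 0, "az": -42.3},
], claw=1)

```text
time_s: 15.3
position: [0.5198, 0.1895, 0.2495]
orientation: [[0.16, 0.987, 0.0], [0.987, -0.16, 0.0], [0.0, 0.0, -1.0]]
contact_force: [-0.4, -0.1, 0.7]
finger_gap: 1.002
```

```bash
cat >>h.py <<'E'
def wcam():
    s=state();f=grab_frame("wrist");H=np.asarray(f["hand_eye"]);T=np.eye(4);T[:3,:3]=s['orientation'];T[:3,3]=s['position']
    C=np.linalg.inv(T@H);f["R"]=C[:3,:3];f["t"]=C[:3,3];return f
E
python3 - <<'E'
from h import *
f=wcam();cv2.imwrite("pics/w4.png",f["img"])
for n,z in(("cover_handle",.162),("catch_tab",.125),("cover_hinge",.116)):
    print(n,[(np.round(d["point"],1).tolist(),round(d["confidence"],2),ray(f,d["point"],z).round(4).tolist()) for d in landmark_of("wrist",n)])
print("expected px",proj(f,W(IN,-.052,0,.162)),proj(f,W(IN,-.095,-.088,.138)))
rel(W(IN,-.052,0,.145),down(IN[2]+np.pi/2))
E
```

```text
cover_handle [([249.5, 194.2], 0.95, [0.5191, 0.1945, 0.162])]
catch_tab [([201.4, 275.4], 0.65, [0.4608, 0.115, 0.125])]
cover_hinge [([446.5, 177.8], 0.66, [0.6905, 0.1691, 0.116])]
expected px [249.26670757 196.62349548] [201.82030198 285.11057535]
now 15.5 [0.5198 0.1899 0.2493] F [0.2 0.1 1. ] gap 1.0
 shift [ 0.0025 -0.0016  0.1043] rot [ 0.   0.  -0.3]
```

View pics/w4.png

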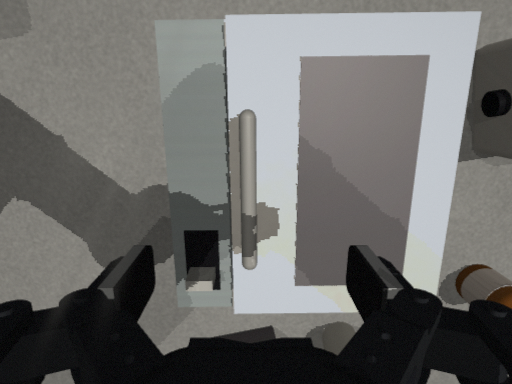

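Wrist view: the handle bar runs from (247,112) to (250,268), lined up with the tool. The tab is at about (202,278), at the near end of its dark slot. I'll descend and grip.

Emit:
drive_tool([
  {"x": 0.003, "y": -0.0015, "z": 0.03, "ax": 0, "ay": 0, "az": 0},
  {"x": 0.003, "y": -0.0015, "z": 0.06, "ax": 0, "ay": 0, "az": 0},
  {"x": 0.003, "y": -0.0015, "z": 0.085, "ax": 0, "ay": 0, "az": 0},
  {"x": 0.003, "y": -0.0015, "z": 0.1, "ax": 0, "ay": 0, "az": 0},
  {"x": 0.003, "y": -0.0015, "z": 0.104, "ax": 0, "ay": 0, "az": 0},
  {"x": 0.003, "y": -0.0015, "z": 0.104, "ax": 0, "ay": 0, "az": 0},
  {"x": 0.003, "y": -0.0015, "z": 0.104, "ax": 0, "ay": 0, "az": 0},
  {"x": 0.003, "y": -0.0015, "z": 0.104, "ax": 0, "ay": 0, "az": 0},
  {"x": 0.003, "y": -0.0015, "z": 0.104, "ax": 0, "ay": 0, "az": 0},
  {"x": 0.003, "y": -0.0015, "z": 0.104, "ax": 0, "ay": 0, "az": 0},
])

```text
time_s: 16.75
position: [0.5188, 0.1933, 0.1454]
orientation: [[0.159, 0.987, 0.0], [0.987, -0.159, -0.0], [0.0, 0.0, -1.0]]
contact_force: [-0.1, -0.1, 0.6]
finger_gap: 1.001
```

Emit:
drive_tool([
  {"x": 0, "y": 0, "z": 0, "ax": 0, "ay": 0, "az": 0},
  {"x": 0, "y": 0, "z": 0, "ax": 0, "ay": 0, "az": 0},
  {"x": 0, "y": 0, "z": 0, "ax": 0, "ay": 0, "az": 0},
  {"x": 0, "y": 0, "z": 0, "ax": 0, "ay": 0, "az": 0},
  {"x": 0, "y": 0, "z": 0, "ax": 0, "ay": 0, "az": 0},
  {"x": 0, "y": 0, "z": 0, "ax": 0, "ay": 0, "az": 0},
  {"x": 0, "y": 0, "z": 0, "ax": 0, "ay": 0, "az": 0},
  {"x": 0, "y": 0, "z": 0, "ax": 0, "ay": 0, "az": 0},
  {"x": 0, "y": 0, "z": 0, "ax": 0, "ay": 0, "az": 0},
  {"x": 0, "y": 0, "z": 0, "ax": 0, "ay": 0, "az": 0},
], claw=0)

```text
time_s: 18.0
position: [0.5189, 0.1932, 0.1454]
orientation: [[0.159, 0.987, 0.0], [0.987, -0.159, -0.0], [0.0, 0.0, -1.0]]
contact_force: [2.8, -1.0, 1.2]
finger_gap: 0.118
```

Emit:
drive_tool([
  {"x": 0, "y": 0, "z": -0.001, "ax": 0, "ay": 0, "az": 0},
  {"x": 0, "y": 0, "z": -0.002, "ax": 0, "ay": 0, "az": 0},
  {"x": 0, "y": 0, "z": -0.003, "ax": 0, "ay": 0, "az": 0},
  {"x": 0, "y": 0, "z": -0.004, "ax": 0, "ay": 0, "az": 0},
  {"x": 0, "y": 0, "z": -0.005, "ax": 0, "ay": 0, "az": 0},
  {"x": 0, "y": 0, "z": -0.006, "ax": 0, "ay": 0, "az": 0},
  {"x": 0, "y": 0, "z": -0.007, "ax": 0, "ay": 0, "az": 0},
  {"x": 0, "y": 0, "z": -0.007, "ax": 0, "ay": 0, "az": 0},
  {"x": 0, "y": 0, "z": -0.007, "ax": 0, "ay": 0, "az": 0},
  {"x": 0, "y": 0, "z": -0.007, "ax": 0, "ay": 0, "az": 0},
])

```text
time_s: 19.25
position: [0.5204, 0.193, 0.1513]
orientation: [[0.16, 0.987, 0.003], [0.987, -0.16, -0.0], [0.0, 0.003, -1.0]]
contact_force: [14.3, -2.0, -8.3]
finger_gap: 0.116
```

Emit:
drive_tool([
  {"x": 0, "y": 0.001, "z": -0.001, "ax": 0, "ay": 0, "az": 0},
  {"x": 0, "y": 0.0015, "z": -0.002, "ax": 0, "ay": 0, "az": 0},
  {"x": 0, "y": 0.002, "z": -0.003, "ax": 0, "ay": 0, "az": 0},
  {"x": 0, "y": 0.002, "z": -0.004, "ax": 0, "ay": 0, "az": 0},
  {"x": 0, "y": 0.002, "z": -0.004, "ax": 0, "ay": 0, "az": 0},
  {"x": 0, "y": 0.002, "z": -0.004, "ax": 0, "ay": 0, "az": 0},
  {"x": 0, "y": 0.002, "z": -0.004, "ax": 0, "ay": 0, "az": 0},
  {"x": 0, "y": 0.002, "z": -0.004, "ax": 0, "ay": 0, "az": 0},
  {"x": 0, "y": 0.002, "z": -0.004, "ax": 0, "ay": 0, "az": 0},
  {"x": 0, "y": 0.002, "z": -0.004, "ax": 0, "ay": 0, "az": 0},
])

```text
time_s: 20.5
position: [0.5215, 0.1928, 0.1548]
orientation: [[0.16, 0.987, 0.0], [0.987, -0.16, -0.0], [-0.0, 0.001, -1.0]]
contact_force: [10.9, 0.3, -7.4]
finger_gap: 0.115
```

The force dropped as the handle kept following the hinge arc, with z +9.4 mm and x +2.6 mm against an expected +2.8 mm. So the cover isn't caught and the catch can stay home. I'll raise along the arc.

Emit:
drive_tool([
  {"x": 0, "y": 0.0027, "z": -0.0076, "ax": 0, "ay": 0, "az": 0},
  {"x": 0, "y": 0.006, "z": -0.0157, "ax": 0, "ay": 0, "az": 0},
  {"x": 0, "y": 0.0098, "z": -0.0239, "ax": 0, "ay": 0, "az": 0},
  {"x": 0, "y": 0.014, "z": -0.0317, "ax": 0, "ay": 0, "az": 0},
  {"x": 0, "y": 0.0185, "z": -0.0394, "ax": 0, "ay": 0, "az": 0},
  {"x": 0, "y": 0.0235, "z": -0.0468, "ax": 0, "ay": 0, "az": 0},
  {"x": 0, "y": 0.0287, "z": -0.054, "ax": 0, "ay": 0, "az": 0},
  {"x": 0, "y": 0.0344, "z": -0.0608, "ax": 0, "ay": 0, "az": 0},
  {"x": 0, "y": 0.0403, "z": -0.0674, "ax": 0, "ay": 0, "az": 0},
  {"x": 0, "y": 0.0403, "z": -0.0674, "ax": 0, "ay": 0, "az": 0},
])

```text
time_s: 21.75
position: [0.5608, 0.1869, 0.224]
orientation: [[0.159, 0.987, -0.0], [0.987, -0.159, 0.001], [0.001, -0.0, -1.0]]
contact_force: [1.1, 3.6, -6.0]
finger_gap: 0.116
```

```bash
python3 - <<'E'
from h import *
f=grab_frame("scene");cv2.imwrite("pics/s5.png",cv2.resize(f["img"][80:330,230:500],(648,600),interpolation=cv2.INTER_CUBIC));print(state()['contact_force'],state()['q'])
E
```

```text
[ 0.96009544  3.83263917 -7.09093488] [ 3.78410825e+01  8.87293819e-01  2.64303395e+00 -4.63782194e-02
 -9.17571875e+01  1.33024182e+02]
```

View pics/s5.png

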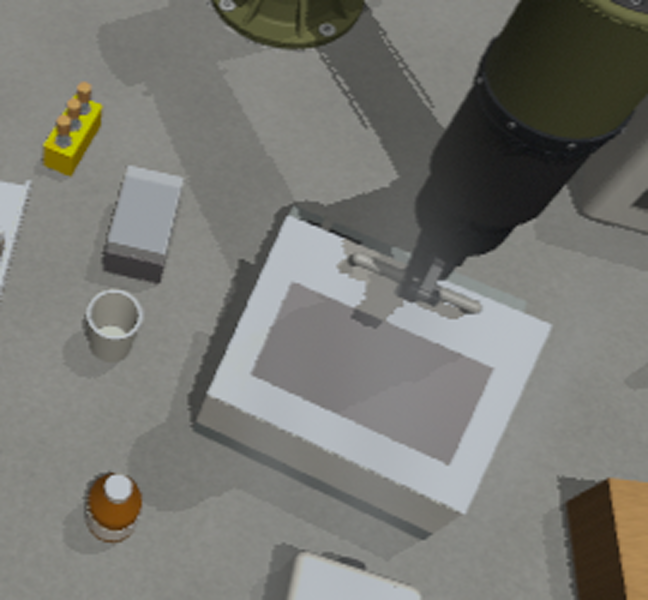

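The cover is up at about 0.5 rad, with the bar held between the fingers at (425,280). I'll continue to about 1.0 rad.

Emit:
drive_tool([
  {"x": 0, "y": 0.0063, "z": -0.0063, "ax": 0, "ay": 0, "az": 0},
  {"x": 0, "y": 0.0129, "z": -0.0123, "ax": 0, "ay": 0, "az": 0},
  {"x": 0, "y": 0.0198, "z": -0.0179, "ax": 0, "ay": 0, "az": 0},
  {"x": 0, "y": 0.027, "z": -0.0232, "ax": 0, "ay": 0, "az": 0},
  {"x": 0, "y": 0.0344, "z": -0.0281, "ax": 0, "ay": 0, "az": 0},
  {"x": 0, "y": 0.0421, "z": -0.0326, "ax": 0, "ay": 0, "az": 0},
  {"x": 0, "y": 0.05, "z": -0.0368, "ax": 0, "ay": 0, "az": 0},
  {"x": 0, "y": 0.058, "z": -0.0405, "ax": 0, "ay": 0, "az": 0},
  {"x": 0, "y": 0.0663, "z": -0.0439, "ax": 0, "ay": 0, "az": 0},
  {"x": 0, "y": 0.0747, "z": -0.0468, "ax": 0, "ay": 0, "az": 0},
])

```text
time_s: 23.05
position: [0.6345, 0.1758, 0.2739]
orientation: [[0.157, 0.988, 0.004], [0.988, -0.157, 0.003], [0.003, 0.003, -1.0]]
contact_force: [-5.3, 8.2, 3.8]
finger_gap: 0.11
```

Emit:
drive_tool([
  {"x": 0, "y": 0, "z": 0, "ax": 0, "ay": 0, "az": 0},
  {"x": 0, "y": 0, "z": 0, "ax": 0, "ay": 0, "az": 0},
  {"x": 0, "y": 0, "z": 0, "ax": 0, "ay": 0, "az": 0},
  {"x": 0, "y": 0, "z": 0, "ax": 0, "ay": 0, "az": 0},
  {"x": 0, "y": 0, "z": 0, "ax": 0, "ay": 0, "az": 0},
  {"x": 0, "y": 0, "z": 0, "ax": 0, "ay": 0, "az": 0},
  {"x": 0, "y": 0, "z": 0, "ax": 0, "ay": 0, "az": 0},
  {"x": 0, "y": 0, "z": 0, "ax": 0, "ay": 0, "az": 0},
  {"x": 0, "y": 0, "z": 0, "ax": 0, "ay": 0, "az": 0},
  {"x": 0, "y": 0, "z": 0, "ax": 0, "ay": 0, "az": 0},
])

```text
time_s: 24.3
position: [0.6343, 0.1759, 0.2739]
orientation: [[0.157, 0.988, 0.004], [0.988, -0.157, 0.003], [0.003, 0.003, -1.0]]
contact_force: [-4.4, 8.1, 4.3]
finger_gap: 0.117
```

```bash
python3 - <<'E'
from h import *
s=state();print(s['contact_force'],s['position'],s['finger_gap'],np.abs(s['qvel']).max())
f=grab_frame("scene");cv2.imwrite("pics/s6.png",cv2.resize(f["img"][80:330,130:480],(784,560),interpolation=cv2.INTER_CUBIC))
E
```

```text
[-4.39484489  8.10583394  4.25613928] [0.63433836 0.17585594 0.27391291] 0.11743173196776299 0.13162000828503576
```

View pics/s6.png

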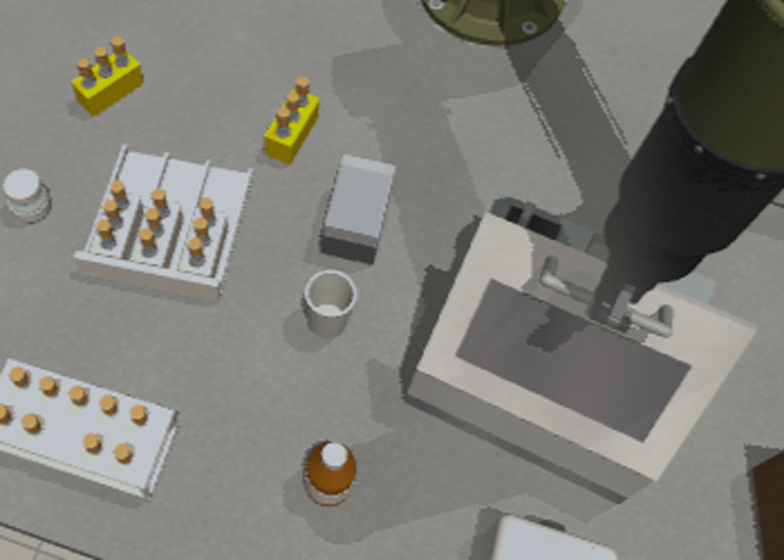

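```bash
python3 - <<'E'
from plant import *
print(hand_in()); s=state();print(s['time_s'],s['contact_force'],s['position'],s['finger_gap'])
E
```

```text
the job is handed in; nothing more can be done
None
the job is handed in; nothing more can be done
```

The job is handed in: the carriers are lined up and the gripper is holding the cover open at about 1.0 rad (58°). No verdict was reported.

- **Carriers:** I pushed the right, left and middle carriers along their lanes until the stop blocked each one, at about 18, 10 and 13 N. The top picture then showed all three square and in a row against the stop, and the last scene picture still did.
- **Cover test:** with the catch untouched, the lift carried on past the 5 mm where a caught cover stops. The handle reached 9.4 mm and followed the hinge arc with the force falling, so the cover was not caught and I left the catch alone.
- **Final hold:** I raised the cover along its arc and held still. The last tool position puts the cover at about 1.0 rad. The opening was 0.117, which fits the fingers closed on the bar, with about 10 N on the tool, about 24.3 s into the 69 s allowed. I only estimated the angle from the tool position; I had no direct reading of the cover joint.
- **Bystanders:** the beaker, reagent bottle, jar, tip box and yellow look-alikes looked undisturbed in the last picture.

Two readings disagreed slightly. The tool stopped 0.3 to 1.5 mm farther towards the stop than my tray estimate when the carriers were flush, which is within the calibration. After the first 6 mm of the test lift the force read 8 to 14 N instead of the expected 3 N, but it fell as the lift went on.

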